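Pack the sweet-shop gift tray

ROBOT

A 6-joint arm with a two-finger parallel gripper is mounted at the origin on the work surface. World frame = base frame: x ahead of the robot, y to its left, z up, the work surface at z = 0. Lengths are in m, angles in rad, forces in N, time in s.
With the tool pointing down it reaches from about 0.375 to 0.975 m from the base axis. Payload 3.8 kg.
Tool frame: the origin (TCP) lies where the fingers leave the gripper's body, on its centre line; the fingertips stand 73 mm ahead of it and the grasp point (between the pads) lies 54 mm ahead of it; z points along the fingers, y is the line along which they close (so a half turn about z gives the same grasp; the last joint's range is limited). The gripper opens to 85 mm and grips with 20 to 120 N. Pads are 22 mm wide; open, the fingers measure 114 mm over their backs; the gripper's body (76 mm by 85 mm) begins 54 mm behind the grasp point. The pads swing forward as they close: fully open they stand 13 mm farther back than shut.
Start: joints at [-1.297, 0.264, 1.604, -0, 1.274, -0.037], TCP at [0.206, -0.643, 0.304] pointing down, gripper open.
Joint ranges: [-2.63, 2.63], [-0.94, 2.18], [0.31, 2.57], [-1.31, 4.45], [0, 2.66], [-2.55, 2.55]. Speed limits (rad/s): [2.57, 2.57, 3.14, 3.14, 3.14, 3.14].

INTERFACE

Orientations are given as a rotation vector (axis times angle).
In Python, from plant import r gives the robot as it stands.
- The arm moves only by the tool move_arm, never from a script. Its argument "motion" is a list of rows, each a list of 7 numbers: the opening, from -1 (shut) to 1 (fully open), then the shift along the tool's x, y, z in mm, then the turn, a rotation vector about the tool's x, y, z in degrees. A call has 1 to 12 rows; each row shifts and turns the commanded pose from where the row before left it, along the tool's axes as they then stand; what a row does not reach is not made up. A row lasts 1/8 s, in which the tool goes at most 62.5 mm and 10.7 degrees, less where a joint would pass 70% of its speed; a pose out of reach is approached as far as the arm can. A call with a gripper value outside its range is refused whole. The fingers move at their own pace and stop on an object; "grip_force" is the grip in N (left out, the last holds). Time passes only in rows, so rows that do not move let the fingers close. It gives the time, the measured TCP pose, the force, the opening and the grip force at its end, in the units of the state.
- r.read_state(): the state, without advancing time (a new reading comes with each control period).
- r.get_image(name): name is "scene" or "top" or "wrist"; returns a dict with "color" (480x640x3 uint8, red, green, blue), "z_map" (480x640 float32, m along the optical axis (not along the pixel's ray), 0 where there is no reading), "intrinsics" (3x3 intrinsics, pixels), "cam_to_world" (4x4, takes a point from camera to world coordinates); the wrist camera has in their place "tool_from_camera" (4x4, takes a point from camera to tool coordinates, whose origin is the TCP and whose axes are the flange's). Camera axes: x right, y up, looking along -z (the intrinsics and any distortion apply to the point x, -y, -z); pixel columns grow to the right and rows downward; lengths in m; the calibration is good to about 2 mm. A picture is of the moment at which its call begins: read the wrist's pose just before it.
- r.job_done(): hands the job in; it is judged then, once.
Trained networks look in a picture, given as the dict that the camera call returned (one of the last four; its "shot" number tells which), for a name from the list of things; names that differ only in an ending like _2 or _b are one class to them, and where a whole thing is asked for, a point or a joint stands for the part that bears it (a point fixed in the world has none). Each returns a list of dicts, best first, with "conf" (0 to 1); they miss things now and then, are a little off and sometimes report something else, mostly with a low value. They report only what shows in the picture. A call takes as long as a camera call.
- r.trace(name, picture): "pixels" (480x640 bool, what is visible of it).
- r.tip_of(name, picture): "position" ([x, y, z] in m, in world coordinates, good to about 4 mm: a listed point, or the origin of a listed thing).
The state is a dict: "time_s": time; "joint_positions": joint angles; "qd": joint speeds; "effort": joint torques, N m; "eef_pos": TCP position; "orientation": TCP orientation; "force": force on the tool from outside, world axes, zero at the start; "moment": the same for the moment, N m; "gripper_width": finger opening in m; "finger_force": force on a finger pad.
Only numpy, scipy, OpenCV 4.12 (cv2) and the standard library are available. Lean on these libraries where they do the work, as an engineer would, in place of code of your own. Each camera call takes 0.05 s, during which the arm holds its last target. There are 200 camera calls.

TASK

Pack the empty kraft gift tray for display with the five goods from the dark perforated sheet; left, right, back and front are as seen facing the tray from its low front lip. Stand the jar in the back left corner and the tall carton, squared up, in the back right corner, with the large round tin midway between them on the same back row and the small round tin centred on top of it, and lay the long flat box in front of the tins, centred and parallel to the front lip. Set the goods down upright without dropping them or knocking any over, let go of everything, and leave the bowl, scoop and tape dispenser where they are.

Things in the scene. Friction and masses are not known exactly. Their poses are not given: they have to be found in the camera images.
- gift_tray: Brown kraft display tray, white paper floor, fixed; on either side, turned up to 30 deg. Inside 180 (x, +-90) by 260 mm (y, +-130), origin: under its centre; floor top 4 mm above bench. x points from the front (thin low lip, 15 mm high, cut down to 7 in the middle) to the back (14 mm thick panel, 50 mm high); left seen from the front is +y. Side walls 25 mm high, 37 in the last 30 mm to the back.
- sheet: Dark steel perforated baking sheet, fixed to the bench, 265 mm (x) by 325 mm (y), its top face 4 mm above the bench, a 10 mm high rim (6 mm above the face). Origin: centre of the underside. All five goods stand on it at the start, in any order.
- jar: Round glass jar full of yellow sweets with a steel screw lid: diameter 54 mm, height 76 mm, about 0.2 kg. Origin: centre of the underside; z up along its axis.
- carton: Tall plain kraft carton with a paper label round it: 46 x 46 mm square, 78 mm high, about 0.11 kg. Origin: centre of the underside; x and y square to its sides, z up.
- large_tin: Round steel tin with lid, the larger of two: diameter 60 mm, height 38 mm, flat top, about 0.2 kg. Origin: centre of the underside; z up.
- small_tin: Round steel tin with lid, the smaller of two: diameter 46 mm, height 26 mm, about 0.09 kg. Origin: centre of the underside; z up.
- bar_box: Long flat kraft box with a paper sleeve round its middle: 100 mm long (its x), 34 mm wide (its y), 30 mm high, about 0.12 kg. Origin: centre of the underside; z up.
- bowl: Bystander: loose steel bowl of yellow sweets, diameter 130 mm, 48 mm high, beyond the trays. Origin: centre of the underside.
- scoop: Bystander: loose aluminium sweet scoop, about 180 mm long over handle and pan, 30 mm high, on the robot's left. Origin: on the bench where the handle meets the pan; the pan extends 88 mm to +x, the handle 90 mm to -x.
- tape_dispenser: Bystander: loose black desk tape dispenser, 130 x 60 mm, 86 mm high, on the robot's right. Origin: centre of the underside.

How it is judged:
By the outcome, as a careful person would: the job done as asked, in the order asked, and still so for the second after the job is handed in, with the robot touching nothing.
It also fails if it takes over 136 s, if anything falls off the work surface, if the arm or the gripper's body presses on something with over 40 N, if the wrist force passes 120 N, or if a joint passes its speed limit or range.

## Working session

There is one attempt and no reset: what is moved stays moved. The work goes in short steps, Python scripts to look and compute and a tool call to move; the robot and the scene stay as the last step left them, time stands still between calls to the robot, and variables do not carry over. Pictures are saved under pics/ and viewed, at most 14 in all, crops included, and the job is handed in when it is done.

Besides the shell and the picture viewer there is one more tool, called after "Request:" in YAML: its name, and indented under it one key for each argument. move_arm: Moves the arm, as the interface text tells. Its arguments: {"type":"object","properties":{"motion":{"type":"array"},"grip_force":{"type":"number"}},"required":["motion"]}

```bash
ls; mkdir -p pics
cat > h.py <<'E'
import numpy as np, cv2
from scipy.spatial.transform import Rotation as R
from plant import r
def pts(im, mask=None):
    z=im["z_map"]; K=np.array(im["intrinsics"]); v,u=np.nonzero((z>0) if mask is None else (mask&(z>0)))
    d=z[v,u]; P=np.stack([(u-K[0,2])/K[0,0]*d, -(v-K[1,2])/K[1,1]*d, -d],1)
    if "cam_to_world" in im: T=np.array(im["cam_to_world"])
    else:
        s=im["state"]; W=np.eye(4); W[:3,:3]=R.from_rotvec(s["orientation"]).as_matrix(); W[:3,3]=s["eef_pos"]; T=W@np.array(im["tool_from_camera"])
    return P@T[:3,:3].T+T[:3,3]
def shot(n):
    s=r.read_state(); im=r.get_image(n); im["state"]=s; return im
def save(im,f): cv2.imwrite("pics/"+f, im["color"][:,:,::-1])
E
python3 - <<'E'
from h import *
for n in ("top","scene"):
    im=shot(n); save(im,n+"1.png")
    if n=="top": t=im
print(r.read_state()); print(np.array(t["cam_to_world"]).round(3), t["intrinsics"])
for n in "gift_tray sheet jar carton large_tin small_tin bar_box bowl scoop tape_dispenser".split():
    for d in r.tip_of(n,t)[:2]: print(n, np.round(d["position"],3), round(d["conf"],2))
    m=r.trace(n,t)
    if m:
        P=pts(t,m[0]["pixels"]); zt=np.percentile(P[:,2],95); Q=P[P[:,2]>zt-.008]
        c,s,a=cv2.minAreaRect((Q[:,:2]*1000).astype(np.float32))
        print("   trace",round(m[0]["conf"],2),len(P),"ztop",round(zt,3),"rect",np.round(c),np.round(s),round(a,1))
E
```

```text
pics
{'time_s': 0.1, 'joint_positions': array([-1.29687965e+00,  2.64693321e-01,  1.60523953e+00,  3.32449330e-05,
        1.27368839e+00, -3.68942220e-02]), 'qd': array([ 0.00050197, -0.00140468, -0.00316217, -0.00124001, -0.0007999 ,
        0.00046742]), 'effort': array([-1.29468604e-04, -5.16708434e+01, -3.68589914e+01, -1.82357867e-04,
        6.19156999e-03, -4.33404352e-05]), 'eef_pos': array([ 0.20630835, -0.64216456,  0.30267479]), 'orientation': array([-3.10174143e+00, -4.85930324e-01,  3.26973884e-04]), 'force': array([-0.90138131, -0.05836587, -0.25350386]), 'moment': array([ 0.01596153,  0.03614237, -0.06827245]), 'finger_force': 0.0, 'gripper_width': 0.08529599917965978}
[[ 0.     0.994 -0.11   0.469]
 [-1.     0.002  0.014  0.016]
 [ 0.014  0.11   0.994  1.375]
 [ 0.     0.     0.     1.   ]] [[577.61921862   0.         320.20431202]
 [  0.         577.61921862 243.53466189]
 [  0.           0.           1.        ]]
gift_tray [ 0.5    0.197 -0.002] 0.67
gift_tray [ 0.51  -0.199  0.001] 0.33
   trace 0.62 9849 ztop 0.048 rect [587. 153.] [270.  36.] 58.0
sheet [ 0.491 
[... 279 characters left out ...]
ace 0.67 544 ztop 0.086 rect [ 563. -202.] [47. 46.] 87.3
large_tin [ 0.45  -0.253  0.005] 0.55
   trace 0.69 599 ztop 0.046 rect [ 447. -254.] [58. 57.] 88.3
small_tin [ 0.568 -0.305  0.002] 0.73
   trace 0.57 355 ztop 0.034 rect [ 568. -307.] [43. 43.] 86.4
bar_box [ 0.445 -0.146  0.004] 0.67
   trace 0.68 698 ztop 0.038 rect [ 443. -146.] [99. 35.] 23.3
bowl [0.764 0.009 0.002] 0.74
   trace 0.69 2358 ztop 0.047 rect [760.   9.] [127. 129.] 88.4
scoop [ 0.452  0.48  -0.002] 0.89
   trace 0.88 1178 ztop 0.026 rect [452. 470.] [159.  53.] 62.2
tape_dispenser [ 0.488 -0.503  0.007] 0.73
tape_dispenser [ 0.565 -0.2    0.004] 0.48
   trace 0.65 1594 ztop 0.085 rect [ 498. -514.] [37. 53.] 33.0
```

View pics/top1.png

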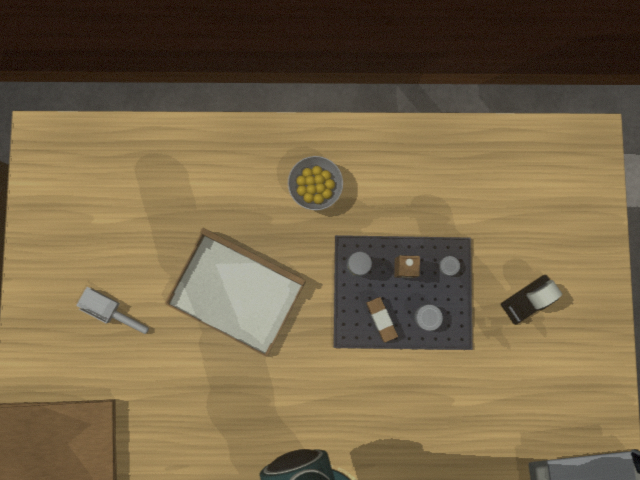

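View pics/scene1.png

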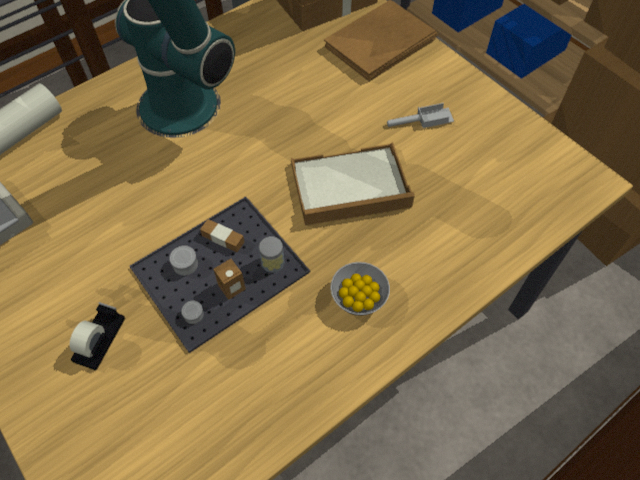

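The tray is on the left with its back panel at the upper right (from (205,237) to (303,283)), yawed about −27°. The goods are on the sheet, and all are separated well enough to grasp. I'll move above the sheet for a closer look.

Request:
move_arm:
  motion:
    - [1, 42, -33, 0, 0, 0, 0]
    - [1, 42, -33, 0, 0, 0, 0]
    - [1, 42, -33, 0, 0, 0, 0]
    - [1, 42, -33, 0, 0, 0, 0]
    - [1, 42, -33, 0, 0, 0, 0]
    - [1, 42, -33, 0, 0, 0, 0]
    - [1, 42, -33, 0, 0, 0, 0]
    - [1, 42, -33, 0, 0, 0, 0]
    - [1, 42, -33, 0, 0, 0, 0]
    - [1, 42, -33, 0, 0, 0, 0]

```text
time_s: 2.35
eef_pos: [0.5062, -0.1985, 0.3042]
orientation: [3.103, 0.486, 0.001]
force: [0.5, -0.8, -0.6]
gripper_width: 0.0854
finger_force: 0.0
```

Request:
move_arm:
  motion:
    - [1, 0, 0, -5, 0, 0, -10.4]
    - [1, 0, 0, -5, 0, 0, -10.4]
    - [1, 0, 0, -5, 0, 0, -10.4]
    - [1, 0, 0, -5, 0, 0, -10.4]
    - [1, 0, 0, -5, 0, 0, -10.4]
    - [1, 0, 0, -5, 0, 0, -10.4]
    - [1, 0, 0, -5, 0, 0, -10.4]
    - [1, 0, 0, -5, 0, 0, -10.4]
    - [1, 0, 0, -5, 0, 0, -10.4]
    - [1, 0, 0, -5, 0, 0, -10.4]
    - [1, 0, 0, -5, 0, 0, -10.4]
    - [1, 0, 0, -5, 0, 0, -10.4]

```text
time_s: 3.85
eef_pos: [0.5053, -0.2, 0.3642]
orientation: [0.998, 2.979, 0.0]
force: [0.5, -0.5, -0.5]
gripper_width: 0.0854
finger_force: 0.0
```

Request:
move_arm:
  motion:
    - [1, 0, 0, 0, 0, 0, -10.2]
    - [1, 0, 0, 0, 0, 0, 0]
    - [1, 0, 0, 0, 0, 0, 0]

```text
time_s: 4.22
eef_pos: [0.5053, -0.2, 0.3638]
orientation: [-0.743, -3.052, -0.0]
force: [0.5, -0.1, -0.0]
gripper_width: 0.0851
finger_force: 0.0
```

```bash
cat >> h.py <<'E'
def pose(s=None):
    s=s or r.read_state(); M=R.from_rotvec(s["orientation"]).as_matrix(); return np.array(s["eef_pos"]),M
def go(x,y,z,yaw):
    "turn about tool z first, then shift in turned tool axes (mm)"
    p,M=pose(); cy=np.degrees(np.arctan2(M[1,0],M[0,0])); t=(cy-yaw+180)%360-180
    M2=M@R.from_rotvec([0,0,np.radians(t)]).as_matrix()
    d=np.array([x,y,z])-p
    print("pose",p.round(4),"yaw",round(cy,2),"tilt",M[2].round(4),"| turn",round(t,1),"then shift",(M2.T@d*1000).round(1),"| shift before turn",(M.T@d*1000).round(1))
def goods(im,names):
    for n in names:
        m=r.trace(n,im); 
        if not m: print(n,"none"); continue
        P=pts(im,m[0]["pixels"]); zt=np.percentile(P[:,2],90); Q=P[abs(P[:,2]-zt)<.005]
        c,s,a=cv2.minAreaRect((Q[:,:2]*1000).astype(np.float32)); (e,rad)=cv2.minEnclosingCircle((Q[:,:2]*1000).astype(np.float32))
        tp=[ (np.round(d["position"],4)*1000,round(d["conf"],2)) for d in r.tip_of(n,im)[:1]]
        print(n,round(m[0]["conf"],2),len(Q),"ztop",round(zt,4),"rect",np.round(c,1),np.round(s,1),round(a,1),"circ",np.round(e,1),round(rad,1),"tip",tp)
E
python3 - <<'E'
from h import *
im=shot("wrist"); save(im,"w1.png")
print(im["tool_from_camera"].round(3), im["intrinsics"])
goods(im,"jar carton large_tin small_tin bar_box".split())
p,M=pose(); go(p[0],p[1],p[2],153); print(r.read_state()["time_s"])
E
```

```text
[[ 0.     0.956  0.294  0.075]
 [ 1.    -0.    -0.    -0.   ]
 [-0.     0.294 -0.956 -0.07 ]
 [ 0.     0.     0.     1.   ]] [[349.88959568   0.         320.93777106]
 [  0.         349.88959568 241.07457733]
 [  0.           0.           1.        ]]
jar 0.98 1964 ztop 0.0805 rect [570.  -92.6] [52.  51.9] 20.8 circ [569.9 -92.2] 26.7 tip [(array([569. , -95.9,   4.5]), 0.88)]
carton 0.63 1746 ztop 0.0826 rect [ 563.9 -202.7] [46.  46.3] 87.6 circ [ 563.5 -202.8] 31.6 tip [(array([ 564.2, -204.4,    1.9]), 0.79)]
large_tin 0.74 2259 ztop 0.043 rect [ 448.  -253.8] [59. 59.] 28.5 circ [ 448.1 -254.1] 30.0 tip [(array([ 444.4, -257.7,    2.6]), 0.61)]
small_tin 0.7 968 ztop 0.0309 rect [ 568.4 -307.1] [44.2 46. ] 61.6 circ [ 568.4 -307.8] 23.4 tip [(array([ 571.7, -302.2,    2.7]), 0.98)]
bar_box 0.7 2975 ztop 0.035 rect [ 443.5 -146.3] [99.7 34.6] 23.6 circ [ 443.6 -145.9] 51.7 tip [(array([ 447.6, -149.7,    0. ]), 0.71)]
pose [ 0.5054 -0.2     0.3639] yaw 152.8 tilt [-0.  0. -1.] | turn -0.2 then shift [0. 0. 0.] | shift before turn [0. 0. 0.]
4.775
```

View pics/w1.png

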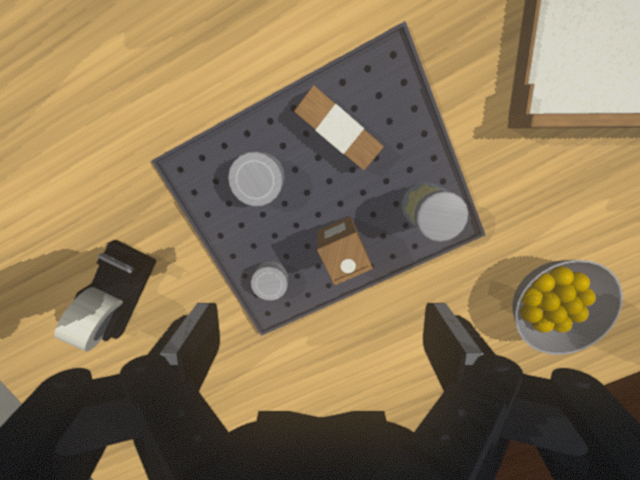

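The wrist picture shows all five goods upright: jar (440,215), carton (347,255), large tin (255,178), small tin (268,282) and bar box (340,128). Next I grasp the jar.

```bash
python3 -c "
from h import *
go(.570,-.0925,.118,153)"
```

```text
pose [ 0.5054 -0.2     0.3639] yaw 152.8 tilt [-0.  0. -1.] | turn -0.2 then shift [ -8.7 125.1 245.9] | shift before turn [ -8.3 125.2 245.9]
```

Request:
move_arm:
  motion:
    - [1, -3, 42, 20, 0, 0, -0.2]
    - [1, -3, 42, 30, 0, 0, 0]
    - [1, -2.7, 41.1, 40, 0, 0, 0]
    - [1, 0, 0, 45, 0, 0, 0]
    - [1, 0, 0, 45, 0, 0, 0]
    - [1, 0, 0, 36, 0, 0, 0]
    - [1, 0, 0, 20, 0, 0, 0]
    - [1, 0, 0, 10, 0, 0, 0]
    - [1, 0, 0, 0, 0, 0, 0]

```text
time_s: 5.9
eef_pos: [0.5704, -0.0927, 0.1181]
orientation: [0.733, 3.055, 0.0]
force: [0.2, 0.4, 0.1]
gripper_width: 0.0851
finger_force: 0.0
```

Request:
move_arm:
  motion:
    - [-1, 0, 0, 0, 0, 0, 0]
    - [-1, 0, 0, 0, 0, 0, 0]
    - [-1, 0, 0, 0, 0, 0, 0]
    - [-1, 0, 0, 0, 0, 0, 0]
    - [-1, 0, 0, 0, 0, 0, 0]
    - [-1, 0, 0, 0, 0, 0, 0]
  grip_force: 40

```text
time_s: 6.65
eef_pos: [0.5712, -0.0928, 0.1197]
orientation: [0.732, 3.052, 0.0]
force: [-0.4, -0.1, 7.2]
gripper_width: 0.0531
finger_force: 41.8
```

Request:
move_arm:
  motion:
    - [-1, 0, 0, -10, 0, 0, 0]
    - [-1, 0, 0, -25, 0, 0, 0]
    - [-1, 0, 0, -40, 0, 0, 0]
    - [-1, 0, 0, -40, 0, 0, 0]
    - [-1, 10, 15, -40, 0, 0, 0]
    - [-1, 30, 43, -40, 0, 0, 0]
    - [-1, 30, 43, -30, 0, 0, 0]
    - [-1, 30, 43, -15, 0, 0, 0]
    - [-1, 30, 43, 0, 0, 0, 0]
    - [-1, 20, 29, 0, 0, 0, 0]
    - [-1, 5, 10, 0, 0, 0, 0]
    - [-1, 0, 0, 0, 0, 0, 0]

```text
time_s: 8.15
eef_pos: [0.5346, 0.1766, 0.3555]
orientation: [-0.731, -3.055, 0.001]
force: [1.2, 0.2, -1.8]
gripper_width: 0.0529
finger_force: 42.8
```

```bash
cat > tray.py <<'E'
from h import *
from scipy.optimize import minimize
im=shot("wrist"); save(im,"w2.png")
m=r.trace("gift_tray",im); print([round(d["conf"],2) for d in m], [np.round(d["position"],4) for d in r.tip_of("gift_tray",im)[:2]])
P=pts(im,m[0]["pixels"]); np.save("trayP.npy",P)
for lo,hi,nm in ((.044,.056,"back"),(.02,.03,"sides"),(-.001,.008,"floor")):
    Q=P[(P[:,2]>lo)&(P[:,2]<hi)]
    c,s,a=cv2.minAreaRect((Q[:,:2]*1000).astype(np.float32)); print(nm,len(Q),np.round(c,1),np.round(s,1),round(a,2), "medz",np.median(Q[:,2]).round(4))
E
python3 tray.py
```

```text
[0.95] [array([ 0.509 , -0.2006, -0.0034]), array([0.5036, 0.1974, 0.002 ])]
back 1807 [587.4 153.2] [267.4  14.3] 63.06 medz 0.0495
sides 2009 [502.  197.2] [269.  180.6] 62.99 medz 0.0244
floor 34580 [512.5 189.7] [299.5 219.6] 63.11 medz 0.0039
```

View pics/w2.png

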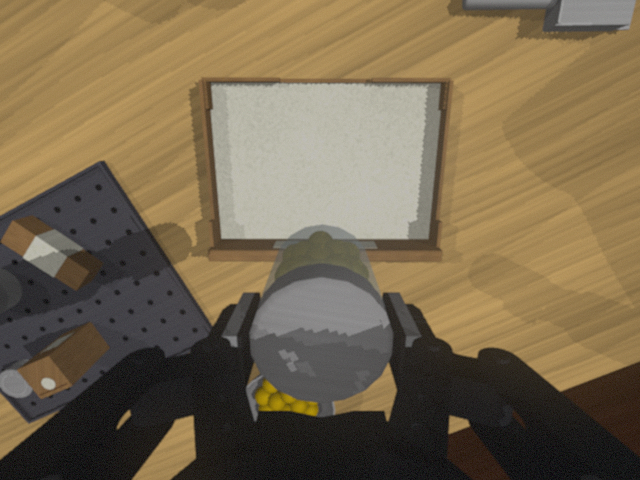

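The tray reads centre (0.501, 0.197) with yaw −27.0°, and its back panel is along row 250 in the picture. The jar is held upright.

```bash
cat >> h.py <<'E'
def tray(x,y):
    c,s=np.cos(np.radians(-27)),np.sin(np.radians(-27)); return .501+c*x/1000-s*y/1000, .1972+s*x/1000+c*y/1000
E
python3 -c "
from h import *
go(*tray(59.5,99.5),.1205,153)"
```

```text
pose [0.535  0.1752 0.3556] yaw 152.94 tilt [ 0.e+00 -8.e-04 -1.e+00] | turn -0.1 then shift [-19.2 103.8 235. ] | shift before turn [-19.1 103.8 235. ]
```

Request:
move_arm:
  motion:
    - [-1, -5, 26, 0, 0, 0, 0]
    - [-1, -5, 26, 10, 0, 0, 0]
    - [-1, -5, 26, 30, 0, 0, 0]
    - [-1, -4.2, 25.8, 40, 0, 0, 0]
    - [-1, 0, 0, 45, 0, 0, 0]
    - [-1, 0, 0, 45, 0, 0, 0]
    - [-1, 0, 0, 30, 0, 0, 0]
    - [-1, 0, 0, 15, 0, 0, 0]
    - [-1, 0, 0, 10, 0, 0, 0]
    - [-1, 0, 0, 4, 0, 0, 0]
    - [-1, 0, 0, 2, 0, 0, 0]
    - [-1, 0, 0, 0, 0, 0, 0]

```text
time_s: 9.8
eef_pos: [0.5996, 0.2605, 0.1258]
orientation: [0.733, 3.054, 0.001]
force: [-0.3, -0.5, -2.4]
gripper_width: 0.0529
finger_force: 43.0
```

```bash
python3 -c "
from h import *
go(*tray(59.5,99.5),.1205,153); print(r.read_state()['force'])"
```

```text
pose [0.5996 0.2605 0.1258] yaw 153.02 tilt [-0.0011  0.0012 -1.    ] | turn 0.0 then shift [-0.3 -1.7  5.3] | shift before turn [-0.3 -1.7  5.3]
[-0.28254653 -0.48869206 -2.35677094]
```

Request:
move_arm:
  motion:
    - [-1, 0, -1.5, 3, 0, 0, 0]
    - [-1, 0, 0, 2, 0, 0, 0]
    - [-1, 0, 0, 1, 0, 0, 0]
    - [-1, 0, 0, 0, 0, 0, 0]

```text
time_s: 10.3
eef_pos: [0.5985, 0.2589, 0.1197]
orientation: [0.733, 3.055, -0.0]
force: [-2.4, -0.5, 5.3]
gripper_width: 0.0531
finger_force: 43.7
```

Request:
move_arm:
  motion:
    - [0.7, 0, 0, 0, 0, 0, 0]
    - [0.7, 0, 0, 0, 0, 0, 0]
    - [0.7, 0, 0, -3, 0, 0, 0]
    - [0.7, 0, 0, -15, 0, 0, 0]
    - [0.7, 0, 0, -40, 0, 0, 0]
    - [0.7, 0, 0, -60, 0, 0, 0]
    - [1, 0, 0, -40, 0, 0, 0]
    - [1, 0, 0, 0, 0, 0, 0]

```text
time_s: 11.3
eef_pos: [0.601, 0.2599, 0.2841]
orientation: [0.731, 3.046, 0.01]
force: [0.8, -0.3, 0.9]
gripper_width: 0.0851
finger_force: 0.0
```

```bash
python3 -c "
from h import *
im=shot('wrist'); save(im,'w3.png')
goods(im,['jar'])
x,y=tray(59.5,99.5); print(x,y)
go(.5637,-.2027,.122,177.6)"
```

```text
jar 0.79 3090 ztop 0.0805 rect [596.2 259.8] [51.6 50.6] 87.3 circ [597.3 259.6] 26.4 tip [(array([596.8, 259. ,   5.8]), 0.56)]
0.5991869429132928 0.25884271442223955
pose [0.5979 0.2587 0.2765] yaw 153.01 tilt [ 5.e-04 -5.e-04 -1.e+00] | turn -24.6 then shift [  14.8 -462.4  154.6] | shift before turn [-179.  -426.6  154.6]
```

View pics/w3.png

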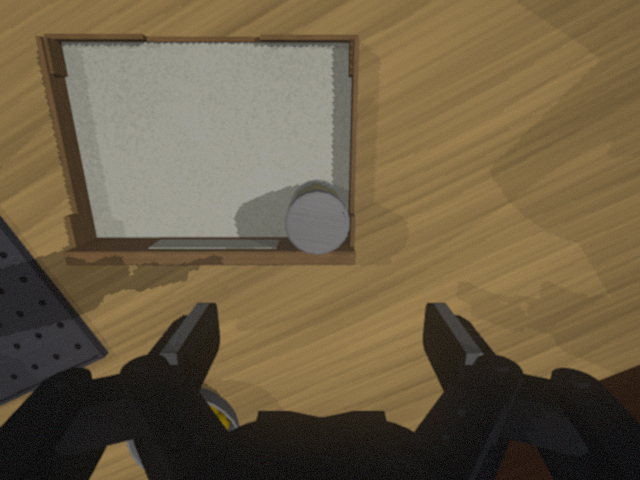

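The jar stands in the back left corner at (317,220). Next is the carton.

Request:
move_arm:
  motion:
    - [1, 0, 0, 0, 0, 0, -8.2]
    - [1, 0, 0, 0, 0, 0, -8.2]
    - [1, 0, 0, 0, 0, 0, -8.2]
    - [1, 2, -50, 0, 0, 0, 0]
    - [1, 2, -56, 0, 0, 0, 0]
    - [1, 2, -56, 0, 0, 0, 0]
    - [1, 2, -56, 0, 0, 0, 0]
    - [1, 2, -56, 0, 0, 0, 0]
    - [1, 2, -56, 0, 0, 0, 0]
    - [1, 2, -56, 0, 0, 0, 0]
    - [1, 0.8, -46.4, 0, 0, 0, 0]
    - [1, 0, -30, 10, 0, 0, 0]

```text
time_s: 12.95
eef_pos: [0.5634, -0.2046, 0.2653]
orientation: [-0.068, -3.139, -0.001]
force: [0.5, 0.8, -0.6]
gripper_width: 0.0855
finger_force: 0.0
```

Request:
move_arm:
  motion:
    - [1, 0, 0, 25, 0, 0, 0]
    - [1, 0, 0, 25, 0, 0, 0]
    - [1, 0, 0, 0, 0, 0, 0]

```text
time_s: 13.32
eef_pos: [0.5615, -0.2016, 0.2121]
orientation: [-0.066, -3.132, -0.005]
force: [-0.0, -0.2, 0.2]
gripper_width: 0.0853
finger_force: 0.0
```

```bash
python3 -c "
from h import *
go(.5637,-.2027,.122,177.6)"
```

```text
pose [ 0.5615 -0.2016  0.2121] yaw 177.59 tilt [ 0.0087  0.0031 -1.    ] | turn -0.0 then shift [-3.  -1.3 90.1] | shift before turn [-3.  -1.3 90.1]
```

Request:
move_arm:
  motion:
    - [1, -1, -1, 25, 0, 0, 0]
    - [1, 0, 0, 30, 0, 0, 0]
    - [1, 0, 0, 20, 0, 0, 0]
    - [1, 0, 0, 10, 0, 0, 0]
    - [1, 0, 0, 5, 0, 0, 0]
    - [1, 0, 0, 0, 0, 0, 0]

```text
time_s: 14.08
eef_pos: [0.5656, -0.2036, 0.1272]
orientation: [0.065, 3.14, -0.0]
force: [0.1, -1.0, 0.0]
gripper_width: 0.0854
finger_force: 0.0
```

```bash
python3 -c "
from h import *
go(.5637,-.2027,.122,177.6)"
```

```text
pose [ 0.5656 -0.2036  0.1272] yaw 177.61 tilt [-6.e-04 -2.e-04 -1.e+00] | turn 0.0 then shift [2.  0.8 5.2] | shift before turn [2.  0.8 5.2]
```

Request:
move_arm:
  motion:
    - [1, 1, 0.5, 6, 0, 0, 0]
    - [-1, 0, 0, 0, 0, 0, 0]
    - [-1, 0, 0, 0, 0, 0, 0]
    - [-1, 0, 0, 0, 0, 0, 0]
    - [-1, 0, 0, 0, 0, 0, 0]
    - [-1, 0, 0, 0, 0, 0, 0]
    - [-1, 0, 0, 0, 0, 0, 0]
  grip_force: 30

```text
time_s: 14.95
eef_pos: [0.5646, -0.203, 0.1212]
orientation: [0.065, 3.14, -0.0]
force: [-0.3, 0.3, 3.9]
gripper_width: 0.0453
finger_force: 34.2
```

```bash
python3 -c "
from h import *
go(*tray(63,-103),.30,153)"
```

```text
pose [ 0.5646 -0.203   0.1212] yaw 177.61 tilt [-6.e-04 -2.e-04 -1.e+00] | turn 24.6 then shift [ 175.2  224.8 -178.9] | shift before turn [  65.7  277.3 -178.9]
```

Request:
move_arm:
  motion:
    - [-1, 0, 0, -10, 0, 0, 0]
    - [-1, 0, 0, -30, 0, 0, 0]
    - [-1, 0, 0, -50, 0, 0, 0]
    - [-1, 0, 0, -50, 0, 0, 8.2]
    - [-1, 0, 0, -20, 0, 0, 8.2]
    - [-1, 0, 0, 0, 0, 0, 8.2]
    - [-1, 25, 32, 0, 0, 0, 0]
    - [-1, 35, 45, 0, 0, 0, 0]
    - [-1, 40, 51, 0, 0, 0, 0]
    - [-1, 40, 51, 0, 0, 0, 0]
    - [-1, 25, 32, 0, 0, 0, 0]
    - [-1, 10.2, 13.8, 0, 0, 0, 0]

```text
time_s: 16.45
eef_pos: [0.5102, 0.0741, 0.281]
orientation: [-0.729, -3.056, 0.0]
force: [0.1, 0.6, -1.6]
gripper_width: 0.0453
finger_force: 33.7
```

Request:
move_arm:
  motion:
    - [-1, 0, 0, 10, 0, 0, 0]
    - [-1, 0, 0, 25, 0, 0, 0]
    - [-1, 0, 0, 25, 0, 0, 0]
    - [-1, 0, 0, 15, 0, 0, 0]
    - [-1, 0, 0, 0, 0, 0, 0]
    - [-1, 0, 0, 0, 0, 0, 0]

```text
time_s: 17.2
eef_pos: [0.5119, 0.0718, 0.2065]
orientation: [0.734, 3.053, 0.0]
force: [-0.3, 0.3, 0.2]
gripper_width: 0.0459
finger_force: 33.7
```

```bash
python3 -c "
from h import *
go(*tray(63,-103),.1212,153)"
```

```text
pose [0.5119 0.0718 0.2065] yaw 152.97 tilt [-1.1e-03  5.0e-04 -1.0e+00] | turn -0.0 then shift [ 3.7  3.7 85.3] | shift before turn [ 3.7  3.7 85.3]
```

Request:
move_arm:
  motion:
    - [-1, 3.5, 3.5, 15, 0, 0, 0]
    - [-1, 0, 0, 20, 0, 0, 0]
    - [-1, 0, 0, 10, 0, 0, 0]
    - [-1, 0, 0, 0, 0, 0, 0]
    - [-1, 0, 0, 0, 0, 0, 0]

```text
time_s: 17.82
eef_pos: [0.5101, 0.0771, 0.1614]
orientation: [0.733, 3.054, 0.001]
force: [0.1, -0.4, -1.0]
gripper_width: 0.0449
finger_force: 33.8
```

```bash
python3 -c "
from h import *
go(*tray(63,-103),.1212,153)"
```

```text
pose [0.5101 0.0771 0.1614] yaw 153.01 tilt [-9.e-04  6.e-04 -1.e+00] | turn 0.0 then shift [-0.4 -0.2 40.2] | shift before turn [-0.4 -0.2 40.2]
```

Request:
move_arm:
  motion:
    - [-1, 0, 0, 15, 0, 0, 0]
    - [-1, 0, 0, 12, 0, 0, 0]
    - [-1, 0, 0, 7, 0, 0, 0]
    - [-1, 0, 0, 3, 0, 0, 0]
    - [-1, 0, 0, 2, 0, 0, 0]
    - [-1, 0, 0, 1.5, 0, 0, 0]
    - [-1, 0, 0, 0, 0, 0, 0]

```text
time_s: 18.7
eef_pos: [0.5098, 0.077, 0.1211]
orientation: [0.733, 3.055, 0.0]
force: [-1.0, 0.1, 3.7]
gripper_width: 0.0455
finger_force: 34.3
```

```bash
python3 -c "
from h import *
go(*tray(63,-103),.1212,153)"
```

```text
pose [0.5098 0.077  0.1211] yaw 153.01 tilt [-3.e-04  1.e-04 -1.e+00] | turn 0.0 then shift [-0.6  0.1 -0.1] | shift before turn [-0.6  0.1 -0.1]
```

Request:
move_arm:
  motion:
    - [0.55, 0, 0, 0, 0, 0, 0]
    - [0.55, 0, 0, 0, 0, 0, 0]
    - [0.55, 0, 0, -3, 0, 0, 0]
    - [0.55, 0, 0, -15, 0, 0, 0]
    - [0.55, 0, 0, -40, 0, 0, 0]
    - [0.55, 0, 0, -60, 0, 0, 0]
    - [1, 0, 0, -40, 0, 0, 0]
    - [1, 0, 0, 0, 0, 0, 0]
    - [1, 0, 0, 0, 0, 0, 0]

```text
time_s: 19.82
eef_pos: [0.5093, 0.077, 0.2785]
orientation: [0.733, 3.055, 0.0]
force: [-0.3, -0.3, -0.7]
gripper_width: 0.085
finger_force: 0.0
```

```bash
python3 -c "
from h import *
im=shot('wrist'); save(im,'w4.png')
goods(im,['jar','carton']); print(tray(63,-103))
go(.448,-.254,.084,153)"
```

```text
jar 0.81 3383 ztop 0.0803 rect [596.7 259.2] [52.9 52. ] 75.4 circ [597.  259.5] 27.4 tip [(array([597.8, 256. ,   4.5]), 0.98)]
carton 0.59 3224 ztop 0.0825 rect [509.8  77.3] [45.9 46. ] 62.7 circ [509.7  77.6] 31.6 tip [(array([ 445.6, -146.6,    1.3]), 0.63)]
(np.float64(0.5103723895506939), np.float64(0.07682492652500665))
pose [0.5088 0.0769 0.2766] yaw 153.01 tilt [ 0.0026 -0.0017 -1.    ] | turn 0.0 then shift [ -96.6 -322.1  192.9] | shift before turn [ -96.6 -322.1  192.9]
```

View pics/w4.png

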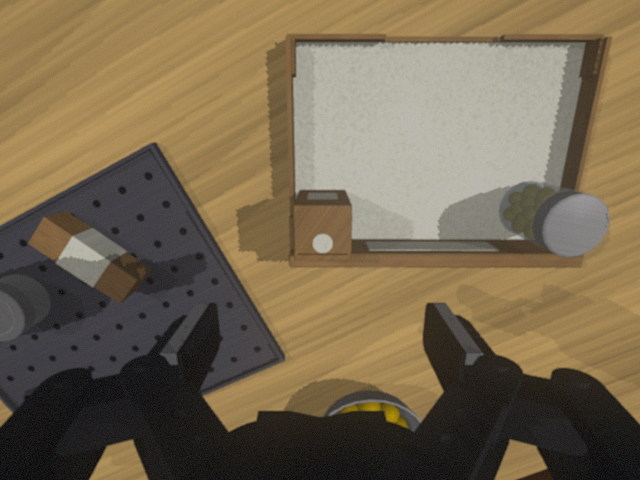

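The carton stands squared in the back right corner at (322,225), and the jar is at (570,222). Next is the large tin.

Request:
move_arm:
  motion:
    - [1, -10, -35, 0, 0, 0, 0]
    - [1, -17, -56, 0, 0, 0, 0]
    - [1, -17, -56, 0, 0, 0, 0]
    - [1, -17, -56, 0, 0, 0, 0]
    - [1, -17, -56, 0, 0, 0, 0]
    - [1, -13, -43, 10, 0, 0, 0]
    - [1, -5.6, -20, 30, 0, 0, 0]
    - [1, 0, 0, 40, 0, 0, 0]
    - [1, 0, 0, 40, 0, 0, 0]
    - [1, 0, 0, 30, 0, 0, 0]
    - [1, 0, 0, 10, 0, 0, 0]
    - [1, 0, 0, 0, 0, 0, 0]

```text
time_s: 21.58
eef_pos: [0.4492, -0.2535, 0.1176]
orientation: [-0.733, -3.053, -0.001]
force: [0.7, -0.2, 0.1]
gripper_width: 0.0855
finger_force: 0.0
```

```bash
python3 -c "
from h import *
go(.448,-.254,.084,153)"
```

```text
pose [ 0.4492 -0.2535  0.1176] yaw 153.01 tilt [ 1.9e-03  2.0e-04 -1.0e+00] | turn 0.0 then shift [ 0.7 -1.  33.6] | shift before turn [ 0.7 -1.  33.6]
```

Request:
move_arm:
  motion:
    - [1, 0.5, -0.8, 18, 0, 0, 0]
    - [1, 0, 0, 12, 0, 0, 0]
    - [1, 0, 0, 6, 0, 0, 0]
    - [1, 0, 0, 0, 0, 0, 0]
    - [-1, 0, 0, 0, 0, 0, 0]
    - [-1, 0, 0, 0, 0, 0, 0]
    - [-1, 0, 0, 0, 0, 0, 0]
    - [-1, 0, 0, 0, 0, 0, 0]
    - [-1, 0, 0, 0, 0, 0, 0]
    - [-1, 0, 0, 0, 0, 0, 0]
  grip_force: 40

```text
time_s: 22.82
eef_pos: [0.4493, -0.2546, 0.0831]
orientation: [0.733, 3.053, -0.001]
force: [0.7, 1.1, 5.6]
gripper_width: 0.0591
finger_force: 43.7
```

```bash
python3 -c "
from h import *
go(*tray(57,-2),.082,153)"
```

```text
pose [ 0.4493 -0.2546  0.0831] yaw 153.0 tilt [-0.0015 -0.     -1.    ] | turn 0.0 then shift [102.  424.    0.9] | shift before turn [102.  424.    0.9]
```

Request:
move_arm:
  motion:
    - [-1, 0, 0, -10, 0, 0, 0]
    - [-1, 0, 0, -40, 0, 0, 0]
    - [-1, 0, 0, -50, 0, 0, 0]
    - [-1, 5, 20, -30, 0, 0, 0]
    - [-1, 12, 52, -10, 0, 0, 0]
    - [-1, 14, 58, 0, 0, 0, 0]
    - [-1, 14, 58, 0, 0, 0, 0]
    - [-1, 14, 58, 0, 0, 0, 0]
    - [-1, 14, 58, 0, 0, 0, 0]
    - [-1, 14, 58, 0, 0, 0, 0]
    - [-1, 10, 42, 0, 0, 0, 0]
    - [-1, 5, 20, 0, 0, 0, 0]

```text
time_s: 24.32
eef_pos: [0.5499, 0.1719, 0.2218]
orientation: [-0.729, -3.055, 0.001]
force: [0.3, -0.4, -2.4]
gripper_width: 0.0587
finger_force: 44.3
```

Request:
move_arm:
  motion:
    - [-1, 0, 0, 10, 0, 0, 0]
    - [-1, 0, 0, 30, 0, 0, 0]
    - [-1, 0, 0, 30, 0, 0, 0]
    - [-1, 0, 0, 10, 0, 0, 0]
    - [-1, 0, 0, 0, 0, 0, 0]
    - [-1, 0, 0, 0, 0, 0, 0]

```text
time_s: 25.08
eef_pos: [0.5512, 0.1696, 0.1436]
orientation: [0.734, 3.053, 0.001]
force: [-0.2, 0.5, -2.3]
gripper_width: 0.0587
finger_force: 44.3
```

```bash
python3 -c "
from h import *
go(*tray(57,-2),.083,153)"
```

```text
pose [0.5512 0.1696 0.1436] yaw 152.97 tilt [-0.0016  0.0013 -1.    ] | turn -0.0 then shift [ 0.3 -0.2 60.6] | shift before turn [ 0.3 -0.2 60.6]
```

Request:
move_arm:
  motion:
    - [-1, 0, 0, 20, 0, 0, 0]
    - [-1, 0, 0, 18, 0, 0, 0]
    - [-1, 0, 0, 10, 0, 0, 0]
    - [-1, 0, 0, 5, 0, 0, 0]
    - [-1, 0, 0, 4, 0, 0, 0]
    - [-1, 0, 0, 2, 0, 0, 0]
    - [-1, 0, 0, 1, 0, 0, 0]
    - [-1, 0, 0, 0, 0, 0, 0]

```text
time_s: 26.08
eef_pos: [0.5505, 0.1699, 0.0831]
orientation: [0.733, 3.054, 0.0]
force: [-3.2, -0.5, 3.4]
gripper_width: 0.0592
finger_force: 44.9
```

```bash
python3 -c "
from h import *
go(*tray(57,-2),.083,153); print(r.read_state()['force'])"
```

```text
pose [0.5505 0.1699 0.0831] yaw 153.01 tilt [-4.e-04  4.e-04 -1.e+00] | turn 0.0 then shift [-0.5 -0.2  0.1] | shift before turn [-0.5 -0.2  0.1]
[-3.1631078  -0.49899077  3.37517197]
```

Request:
move_arm:
  motion:
    - [0.75, 0, 0, 0, 0, 0, 0]
    - [0.75, 0, 0, 0, 0, 0, 0]
    - [0.75, 0, 0, -3, 0, 0, 0]
    - [0.75, 0, 0, -15, 0, 0, 0]
    - [0.75, 0, 0, -50, 0, 0, 0]
    - [0.75, 0, 0, -60, 0, 0, 0]
    - [1, 0, 0, -50, 0, 0, 0]
    - [1, 0, 0, -10, 0, 0, 0]
    - [1, 0, 0, 0, 0, 0, 0]
    - [1, 0, 0, 0, 0, 0, 0]

```text
time_s: 27.32
eef_pos: [0.5492, 0.1696, 0.2684]
orientation: [-0.733, -3.052, 0.002]
force: [0.5, -0.2, -0.6]
gripper_width: 0.0854
finger_force: 0.0
```

```bash
python3 -c "
from h import *
im=shot('wrist'); save(im,'w5.png')
goods(im,['jar','carton','large_tin']); print(tray(57,-2))
go(.5684,-.3075,.080,153)"
```

```text
jar 0.62 3455 ztop 0.0804 rect [596.4 259.2] [51.9 51.7] 85.4 circ [597.2 259.4] 26.7 tip [(array([595.9, 258.8,   4.4]), 0.86)]
carton 0.8 3481 ztop 0.0824 rect [510.   77.5] [46.4 46.6] 63.1 circ [510.3  77.8] 31.3 tip [(array([509.4,  77.7,   3.1]), 0.87)]
large_tin 0.66 3510 ztop 0.0429 rect [548.8 170.2] [59.1 58.3] 65.6 circ [549.  169.9] 29.9 tip [(array([547.8, 172.7,   1.8]), 0.87)]
(np.float64(0.5508793908792579), np.float64(0.16954052846646908))
pose [0.55   0.1698 0.2694] yaw 153.01 tilt [ 0.0011 -0.001  -1.    ] | turn 0.0 then shift [-233.3 -416.7  189.6] | shift before turn [-233.2 -416.8  189.6]
```

View pics/w5.png

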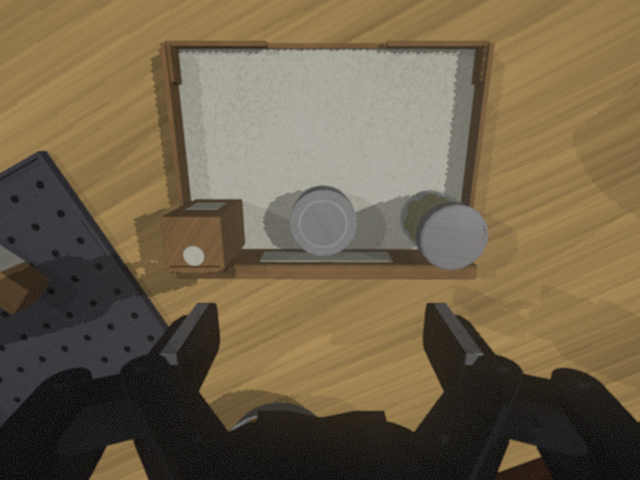

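The large tin stands between jar and carton at (323,222). Next is the small tin.

Request:
move_arm:
  motion:
    - [1, -18, -32, 0, 0, 0, 0]
    - [1, -27, -49, 0, 0, 0, 0]
    - [1, -27, -49, 0, 0, 0, 0]
    - [1, -27, -49, 0, 0, 0, 0]
    - [1, -27, -49, 0, 0, 0, 0]
    - [1, -27, -49, 0, 0, 0, 0]
    - [1, -27, -49, 0, 0, 0, 0]
    - [1, -27, -49, 10, 0, 0, 0]
    - [1, -18, -30, 20, 0, 0, 0]
    - [1, -8.3, -11.7, 30, 0, 0, 0]
    - [1, 0, 0, 30, 0, 0, 0]
    - [1, 0, 0, 20, 0, 0, 0]

```text
time_s: 29.18
eef_pos: [0.5683, -0.3073, 0.1581]
orientation: [-0.733, -3.052, -0.001]
force: [-0.2, 0.2, -0.2]
gripper_width: 0.0855
finger_force: 0.0
```

Request:
move_arm:
  motion:
    - [1, 0, 0, 20, 0, 0, 0]
    - [1, 0, 0, 15, 0, 0, 0]
    - [1, 0, 0, 0, 0, 0, 0]
    - [1, 0, 0, 0, 0, 0, 0]

```text
time_s: 29.68
eef_pos: [0.5697, -0.3075, 0.1262]
orientation: [0.732, 3.054, -0.001]
force: [-0.3, 0.1, 0.1]
gripper_width: 0.0854
finger_force: 0.0
```

```bash
python3 -c "
from h import *
go(.5684,-.3075,.080,153)"
```

```text
pose [ 0.5697 -0.3075  0.1262] yaw 153.02 tilt [-1.5e-03 -1.0e-04 -1.0e+00] | turn 0.0 then shift [ 1.2 -0.6 46.2] | shift before turn [ 1.2 -0.6 46.2]
```

Request:
move_arm:
  motion:
    - [1, 0.8, -0.5, 20, 0, 0, 0]
    - [1, 0, 0, 16, 0, 0, 0]
    - [1, 0, 0, 8, 0, 0, 0]
    - [1, 0, 0, 2, 0, 0, 0]
    - [-1, 0, 0, 0, 0, 0, 0]
    - [-1, 0, 0, 0, 0, 0, 0]
    - [-1, 0, 0, 0, 0, 0, 0]
    - [-1, 0, 0, 0, 0, 0, 0]
    - [-1, 0, 0, 0, 0, 0, 0]
    - [-1, 0, 0, 0, 0, 0, 0]
  grip_force: 30

```text
time_s: 30.92
eef_pos: [0.5687, -0.3078, 0.0802]
orientation: [0.733, 3.053, -0.001]
force: [-0.3, -0.1, 5.9]
gripper_width: 0.0451
finger_force: 31.2
```

```bash
python3 -c "
from h import *
go(.5498,.1695,.119,153)"
```

```text
pose [ 0.5687 -0.3078  0.0802] yaw 153.01 tilt [-1.6e-03 -1.0e-04 -1.0e+00] | turn 0.0 then shift [233.4 416.7 -39.2] | shift before turn [233.4 416.7 -39.2]
```

Request:
move_arm:
  motion:
    - [-1, 0, 0, -10, 0, 0, 0]
    - [-1, 0, 0, -40, 0, 0, 0]
    - [-1, 10, 18, -50, 0, 0, 0]
    - [-1, 22, 39, -30, 0, 0, 0]
    - [-1, 28, 50, -10, 0, 0, 0]
    - [-1, 28, 50, 0, 0, 0, 0]
    - [-1, 28, 50, 0, 0, 0, 0]
    - [-1, 28, 50, 0, 0, 0, 0]
    - [-1, 28, 50, 0, 0, 0, 0]
    - [-1, 28, 50, 0, 0, 0, 0]
    - [-1, 22, 39, 0, 0, 0, 0]
    - [-1, 11, 21, 0, 0, 0, 0]

```text
time_s: 32.42
eef_pos: [0.5486, 0.1722, 0.219]
orientation: [-0.729, -3.054, 0.0]
force: [-0.4, 0.1, -1.4]
gripper_width: 0.0449
finger_force: 31.0
```

Request:
move_arm:
  motion:
    - [-1, 0, 0, 10, 0, 0, 0]
    - [-1, 0, 0, 30, 0, 0, 0]
    - [-1, 0, 0, 25, 0, 0, 0]
    - [-1, 0, 0, 10, 0, 0, 0]
    - [-1, 0, 0, 0, 0, 0, 0]
    - [-1, 0, 0, 0, 0, 0, 0]

```text
time_s: 33.17
eef_pos: [0.5505, 0.1697, 0.1453]
orientation: [0.734, 3.053, 0.001]
force: [-0.2, 0.1, -1.3]
gripper_width: 0.0448
finger_force: 31.0
```

```bash
python3 -c "
from h import *
go(.5493,.1698,.1182,153)"
```

```text
pose [0.5505 0.1697 0.1453] yaw 152.98 tilt [-0.0013  0.001  -1.    ] | turn -0.0 then shift [ 1.2 -0.5 27.1] | shift before turn [ 1.2 -0.5 27.1]
```

Request:
move_arm:
  motion:
    - [-1, 1, -0.3, 10, 0, 0, 0]
    - [-1, 0, 0, 8, 0, 0, 0]
    - [-1, 0, 0, 4, 0, 0, 0]
    - [-1, 0, 0, 2, 0, 0, 0]
    - [-1, 0, 0, 1, 0, 0, 0]
    - [-1, 0, 0, 0, 0, 0, 0]

```text
time_s: 33.92
eef_pos: [0.5488, 0.1701, 0.1194]
orientation: [0.733, 3.055, 0.0]
force: [0.3, -0.2, -1.5]
gripper_width: 0.0452
finger_force: 31.0
```

```bash
python3 -c "
from h import *
go(.5493,.1698,.1182,153); print(r.read_state()['force'])"
```

```text
pose [0.5488 0.1701 0.1194] yaw 153.01 tilt [-2.e-04  1.e-04 -1.e+00] | turn 0.0 then shift [-0.6 -0.1  1.2] | shift before turn [-0.6 -0.1  1.2]
[ 0.29674688 -0.1522276  -1.47042376]
```

Request:
move_arm:
  motion:
    - [-1, -0.5, 0, 1, 0, 0, 0]
    - [-1, 0, 0, 0.5, 0, 0, 0]
    - [-1, 0, 0, 0, 0, 0, 0]

```text
time_s: 34.3
eef_pos: [0.5494, 0.1699, 0.1182]
orientation: [0.733, 3.054, 0.0]
force: [-1.4, -0.1, 1.8]
gripper_width: 0.045
finger_force: 31.3
```

Request:
move_arm:
  motion:
    - [0.5, 0, 0, 0, 0, 0, 0]
    - [0.5, 0, 0, 0, 0, 0, 0]
    - [0.5, 0, 0, -3, 0, 0, 0]
    - [0.5, 0, 0, -15, 0, 0, 0]
    - [0.5, 0, 0, -40, 0, 0, 0]
    - [0.5, 0, 0, -50, 0, 0, 0]
    - [1, 0, 0, -40, 0, 0, 0]
    - [1, 0, 0, -10, 0, 0, 0]
    - [1, 0, 0, 0, 0, 0, 0]
    - [1, 0, 0, 0, 0, 0, 0]

```text
time_s: 35.55
eef_pos: [0.5481, 0.1696, 0.2739]
orientation: [-0.733, -3.052, 0.002]
force: [-0.2, 0.1, -0.3]
gripper_width: 0.0854
finger_force: 0.0
```

```bash
python3 -c "
from h import *
im=shot('wrist'); save(im,'w6.png')
goods(im,['large_tin','small_tin','bar_box'])
go(.4435,-.1462,.082,23.6)"
```

```text
large_tin 0.97 995 ztop 0.0427 rect [542.7 173.7] [59.2 44.7] 62.1 circ [549.2 170.1] 30.0 tip [(array([5.467e+02, 1.685e+02, 5.000e-01]), 0.79)]
small_tin 0.64 2302 ztop 0.0689 rect [548.8 170.4] [44.4 44.9] 62.0 circ [548.7 169.7] 22.9 tip [(array([552.5, 173.4,  41.2]), 0.89)]
bar_box 0.6 1079 ztop 0.0341 rect [ 472.2 -133.2] [38.5 36. ] 25.1 circ [ 471.1 -132.6] 25.1 tip []
pose [0.5489 0.1698 0.275 ] yaw 153.01 tilt [ 1.e-03 -9.e-04 -1.e+00] | turn 129.4 then shift [-222.9  247.4  193.3] | shift before turn [ -49.7 -329.3  193.3]
```

View pics/w6.png

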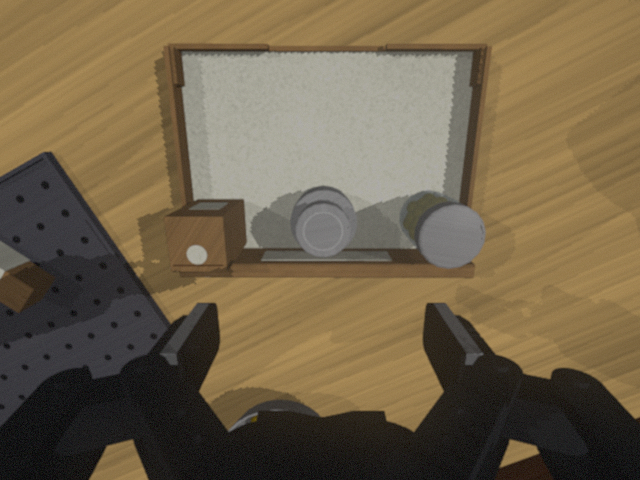

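The small tin sits centred on the large one at (323,230). Last is the bar box.

Request:
move_arm:
  motion:
    - [1, -5, -33, 0, 0, 0, 0]
    - [1, -9, -58, 0, 0, 0, 0]
    - [1, -9, -58, 0, 0, 0, 0]
    - [1, -9, -58, 0, 0, 0, 0]
    - [1, -9, -58, 0, 0, 0, 0]
    - [1, -6, -44, 0, 0, 0, 0]
    - [1, -2.7, -20.3, 0, 0, 0, 0]
    - [1, 0, 0, 5, 0, 0, 10]
    - [1, 0, 0, 5, 0, 0, 10]
    - [1, 0, 0, 5, 0, 0, 10]
    - [1, 0, 0, 5, 0, 0, 10]
    - [1, 0, 0, 5, 0, 0, 10]

```text
time_s: 37.4
eef_pos: [0.444, -0.1462, 0.2506]
orientation: [-1.963, -2.453, -0.0]
force: [0.4, 0.1, -0.3]
gripper_width: 0.0856
finger_force: 0.0
```

Request:
move_arm:
  motion:
    - [1, 0, 0, 10, 0, 0, 10]
    - [1, 0, 0, 10, 0, 0, 10]
    - [1, 0, 0, 10, 0, 0, 10]
    - [1, 0, 0, 10, 0, 0, 10]
    - [1, 0, 0, 10, 0, 0, 10]
    - [1, 0, 0, 10, 0, 0, 10]
    - [1, 0, 0, 10, 0, 0, 10]
    - [1, 0, 0, 10, 0, 0, 9.4]
    - [1, 0, 0, 20, 0, 0, 0]
    - [1, 0, 0, 20, 0, 0, 0]
    - [1, 0, 0, 0, 0, 0, 0]
    - [1, 0, 0, 0, 0, 0, 0]

```text
time_s: 38.9
eef_pos: [0.4444, -0.1463, 0.1314]
orientation: [3.075, 0.643, 0.001]
force: [0.5, -1.7, -0.1]
gripper_width: 0.0859
finger_force: 0.0
```

```bash
python3 -c "
from h import *
go(.4435,-.1462,.082,23.6)"
```

```text
pose [ 0.4444 -0.1463  0.1314] yaw 23.61 tilt [ 4.e-04  5.e-04 -1.e+00] | turn 0.0 then shift [-0.8 -0.5 49.4] | shift before turn [-0.8 -0.5 49.4]
```

Request:
move_arm:
  motion:
    - [1, -0.8, -0.5, 20, 0, 0, 0]
    - [1, 0, 0, 16, 0, 0, 0]
    - [1, 0, 0, 9, 0, 0, 0]
    - [1, 0, 0, 4, 0, 0, 0]
    - [-1, 0, 0, 0, 0, 0, 0]
    - [-1, 0, 0, 0, 0, 0, 0]
    - [-1, 0, 0, 0, 0, 0, 0]
    - [-1, 0, 0, 0, 0, 0, 0]
    - [-1, 0, 0, 0, 0, 0, 0]
    - [-1, 0, 0, 0, 0, 0, 0]
    - [-1, 0, 0, 0, 0, 0, 0]
  grip_force: 30

```text
time_s: 40.28
eef_pos: [0.4435, -0.1461, 0.0824]
orientation: [3.075, 0.642, 0.001]
force: [-0.1, 0.4, 6.4]
gripper_width: 0.0334
finger_force: 31.8
```

```bash
python3 -c "
from h import *
go(*tray(-31,-1),.083,63)"
```

```text
pose [ 0.4435 -0.1461  0.0824] yaw 23.6 tilt [ 8.e-04  7.e-04 -1.e+00] | turn -39.4 then shift [ 331.  -135.6   -0.7] | shift before turn [ 169.7 -314.9   -0.7]
```

Request:
move_arm:
  motion:
    - [-1, 0, 0, -10, 0, 0, 0]
    - [-1, 0, 0, -40, 0, 0, 0]
    - [-1, 0, 0, -50, 0, 0, 0]
    - [-1, 15, -27, -30, 0, 0, 0]
    - [-1, 25, -47, -10, 0, 0, 0]
    - [-1, 28, -52, 0, 0, 0, 0]
    - [-1, 28, -52, 0, 0, 0, 0]
    - [-1, 28, -52, 0, 0, 0, 0]
    - [-1, 25, -47, 0, 0, 0, 0]
    - [-1, 14, -26, 0, 0, 0, 0]
    - [-1, 6.7, -11.9, 0, 0, 0, -9.4]
    - [-1, 0, 0, 0, 0, 0, -10]

```text
time_s: 41.78
eef_pos: [0.4719, 0.2116, 0.2215]
orientation: [-2.918, -1.163, 0.002]
force: [0.7, 0.4, -1.9]
gripper_width: 0.0335
finger_force: 30.9
```

Request:
move_arm:
  motion:
    - [-1, 0, 0, 0, 0, 0, -10]
    - [-1, 0, 0, 0, 0, 0, -10]
    - [-1, 0, 0, 20, 0, 0, 0]
    - [-1, 0, 0, 30, 0, 0, 0]
    - [-1, 0, 0, 20, 0, 0, 0]
    - [-1, 0, 0, 10, 0, 0, 0]
    - [-1, 0, 0, 0, 0, 0, 0]
    - [-1, 0, 0, 0, 0, 0, 0]

```text
time_s: 42.78
eef_pos: [0.4731, 0.2108, 0.1427]
orientation: [2.678, 1.642, 0.002]
force: [-0.1, 0.3, -1.1]
gripper_width: 0.0331
finger_force: 30.9
```

```bash
python3 -c "
from h import *
go(*tray(-31,-1),.082,63)"
```

```text
pose [0.4731 0.2108 0.1427] yaw 63.01 tilt [ 0.0012  0.001  -1.    ] | turn 0.0 then shift [-0.5 -0.  60.7] | shift before turn [-0.5 -0.  60.7]
```

Request:
move_arm:
  motion:
    - [-1, -0.5, 0, 20, 0, 0, 0]
    - [-1, 0, 0, 18, 0, 0, 0]
    - [-1, 0, 0, 10, 0, 0, 0]
    - [-1, 0, 0, 5, 0, 0, 0]
    - [-1, 0, 0, 4, 0, 0, 0]
    - [-1, 0, 0, 2, 0, 0, 0]
    - [-1, 0, 0, 1, 0, 0, 0]
    - [-1, 0, 0, 0.5, 0, 0, 0]
    - [-1, 0, 0, 0, 0, 0, 0]

```text
time_s: 43.9
eef_pos: [0.4724, 0.2102, 0.0824]
orientation: [2.678, 1.642, 0.0]
force: [-2.7, -1.2, 4.8]
gripper_width: 0.0334
finger_force: 31.8
```

Request:
move_arm:
  motion:
    - [0.2, 0, 0, 0, 0, 0, 0]
    - [0.2, 0, 0, 0, 0, 0, 0]
    - [0.2, 0, 0, -3, 0, 0, 0]
    - [0.2, 0, 0, -15, 0, 0, 0]
    - [0.2, 0, 0, -40, 0, 0, 0]
    - [0.2, 0, 0, -60, 0, 0, 0]
    - [0.2, -25, 0, -60, 0, 0, 0]
    - [1, -40, 0, -40, 0, 0, 0]
    - [1, -25, 0, 0, 0, 0, 0]
    - [1, 0, 0, 0, 0, 0, 0]
    - [1, 0, 0, 0, 0, 0, 0]

```text
time_s: 45.28
eef_pos: [0.4318, 0.131, 0.2972]
orientation: [-2.679, -1.641, -0.001]
force: [-0.5, -1.0, 0.6]
gripper_width: 0.0852
finger_force: 0.0
```

Run:
```python
from h import *
im=shot('wrist'); save(im,'w7.png')
goods(im,'jar carton large_tin small_tin bar_box'.split())
print(r.read_state()['time_s'])
T=shot('scene'); save(T,'scene2.png')
t=shot('top'); goods(t,'bowl scoop tape_dispenser'.split())
```

```text
jar 0.96 245 ztop 0.074 rect [584.4 238.6] [ 4.8 28.1] 58.9 circ [585.5 240.6] 14.0 tip []
carton 0.66 2834 ztop 0.0824 rect [509.7  77.8] [46.  46.6] 63.0 circ [509.4  77.5] 32.0 tip [(array([510.3,  77.4,   2.4]), 0.81)]
large_tin 0.79 1066 ztop 0.0425 rect [541.7 173.2] [58.9 44.9] 67.6 circ [548.3 170.4] 29.8 tip [(array([547.6, 170.1,   3.3]), 0.89)]
small_tin 0.84 2644 ztop 0.0689 rect [547.9 169.9] [45.3 45. ] 70.5 circ [548.2 170. ] 23.0 tip [(array([553.9, 172.5,  42.3]), 0.76)]
bar_box 0.71 4402 ztop 0.0349 rect [472.1 210.4] [99.7 34.4] 62.6 circ [472.1 210.3] 51.6 tip [(array([476.6, 206. ,   3.4]), 0.85)]
45.825
bowl 0.81 518 ztop 0.0439 rect [759.8   9.9] [126.8 122.9] 31.3 circ [760.7   8.5] 64.5 tip [(array([7.621e+02, 8.600e+00, 7.000e-01]), 0.97)]
scoop 0.74 242 ztop 0.0239 rect [452.6 470.3] [160.5  53.2] 62.9 circ [456.9 469.8] 81.7 tip [(array([455. , 479.8,  -1.5]), 0.74)]
tape_dispenser 0.81 274 ztop 0.0835 rect [ 498.9 -514.2] [37.  50.9] 32.2 circ [ 501.7 -513.4] 28.6 tip [(array([ 487.3, -499.5,    7.4]), 0.77)]
```

View pics/w7.png

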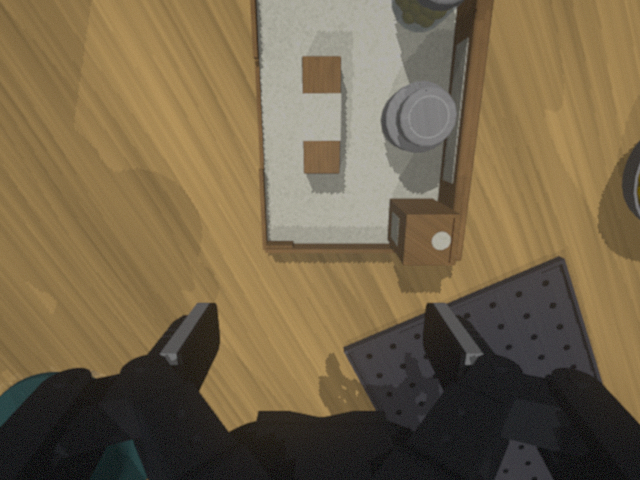

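View pics/scene2.png

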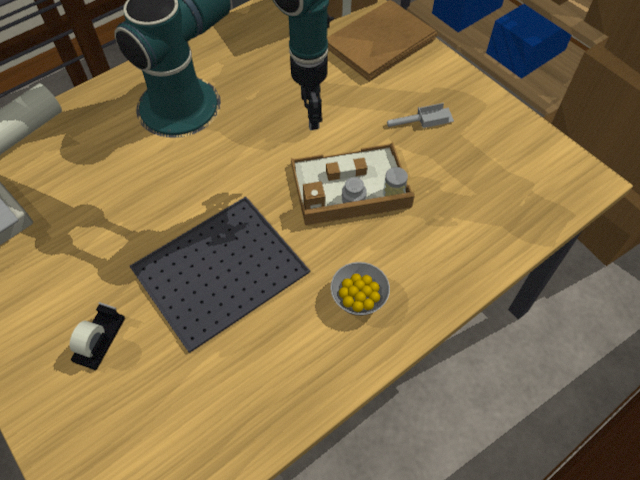

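The pictures show all five goods upright in place. The box at (322,115) lies centred and parallel to the lip, the stacked tins are at (420,117), and the carton is squared at (430,230). The jar is upright at (397,180) in the scene view, and the bowl, scoop and tape dispenser haven't moved.

```bash
python3 -c "
from h import *
print(r.job_done())"
```

```text
the job is handed in; nothing more can be done
None
```

I packed the tray as asked and handed it in at about 46 s: all five goods stand upright within a few mm of where I aimed, everything is released, and the bowl, scoop and tape dispenser haven't moved.

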